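# Thread the guide shaft through the bearing blocks of an alignment fixture

## Robot

A 7-joint arm with a two-finger parallel gripper is mounted at the origin on the work surface. World frame = base frame: x ahead of the robot, y to its left, z up, the work surface at z = 0. Lengths are in m, angles in rad, forces in N, time in s.
With the tool pointing down it reaches from about 0.425 to 0.875 m from the base axis. Payload 8.4 kg.
Tool frame: the origin (TCP) lies at the very end of the fingers, on their centre line; the grasp point (between the pads) lies 19 mm behind it; z points along the fingers, y is the line along which they close (so a half turn about z gives the same grasp; the last joint's range is limited). The gripper opens to 85 mm and grips with 20 to 120 N. Pads are 22 mm wide; open, the fingers measure 114 mm over their backs; the gripper's body (76 mm by 85 mm) begins 54 mm behind the grasp point. The pads swing forward as they close: fully open they stand 13 mm farther back than shut.
Start: joints at [-1.323, 0.333, 0.04, 1.465, -0.013, 1.343, -0.059], TCP at [0.221, 0.611, 0.231] pointing down, gripper open.
Joint ranges: [-2.58, 2.58], [-0.38, 2.09], [-1.3, 1.39], [0.25, 2.4], [-1.5, 4.64], [0.08, 2.09], [-2.65, 2.65]. Speed limits (rad/s): [2.22, 2.22, 2.79, 2.79, 3.14, 3.14, 3.14].

## Interface

Orientations are given as a rotation vector (axis times angle).
In Python, from plant import ctrl, grab_frame, get_calibration, workorder gives the robot as it stands.
- The arm moves only by the tool carry_out, never from a script. Its argument "rows" is one flat list of numbers, 5 for each row, row after row: the shift along the tool's x, y, z in units of 40 mm (1.0 is 40 mm), then the turn about the tool's z in units of 5 degrees (1.0 is 5 degrees), then the closure, from -1 (fully open) to 1 (shut). In form: [dx, dy, dz, yaw, fingers, dx, dy, dz, yaw, fingers, ...]. A call has 1 to 12 rows; each row shifts and turns the commanded pose from where the row before left it, along the tool's axes as they then stand; what a row does not reach is not made up. A row lasts 1/12 s, in which the tool goes at most 41.7 mm and 7.16 degrees, less where a joint would pass 70% of its speed; a pose out of reach is approached as far as the arm can. A call is refused whole if a number of a shift passes 1 or a number of a turn 1, either way. A call with a gripper value outside its range is refused whole. The fingers move at their own pace and stop on an object; the grip force is fixed at half the most. Time passes only in rows, so rows that do not move let the fingers close. It gives the time, the measured TCP pose, the force, the opening and the grip force at its end, in the units of the state.
- ctrl.state(): the state, without advancing time (a new reading comes with each control period).
- grab_frame(name): name is "side" or "top"; returns the picture (384x512x3 uint8, red, green, blue); there is no depth.
- get_calibration(name): a dict with "camera_matrix" (3x3 intrinsics, pixels), "extrinsics" (4x4, takes a point from world to camera coordinates). Camera axes: x right, y down, z forward; pixel columns grow to the right and rows downward; lengths in m; the calibration is good to about 2 mm. A picture is of the moment at which its call begins. get_calibration takes no time and is no camera call.
- workorder.sign_off(): hands the job in; it is judged then, once.
The state is a dict: "t": time; "qpos": joint angles; "joint_velocities": joint speeds; "joint_torque": joint torques, N m; "position": TCP position; "tcp_rot": TCP orientation; "force": force on the tool from outside, world axes, zero at the start; "ft_torque": the same for the moment, N m; "width": finger opening in m; "grip_force": force on a finger pad.
Only numpy, scipy, OpenCV 4.12 (cv2) and the standard library are available. Lean on these libraries where they do the work, as an engineer would, in place of code of your own. Each camera call takes 0.05 s, during which the arm holds its last target. There are 200 camera calls.

## Task

Lift the guide shaft off its V-blocks and thread it, nose first, through both bearing blocks of the alignment fixture until its collar sits fully home against the first block, then let go of it. The bearings are delicate: find the bores with a light touch and slide the shaft in gently, never pressing or knocking the fixture harder than 2.5 kg of force, and leave the other things on the bench where they are.

Things in the scene. Friction and masses are not known exactly. Their poses are not given: they have to be found in the camera images.
- shaft: Guide shaft, about 0.15 kg, lying level. Origin on its axis, mid-handle, 58.5 above the table at the start; +x to the nose, roughly to the robot's right. Blue handle 50 long (x -25 to 25), 20 wide (y), 30 high (z -17 to 13), hanging clear: pinch it across its width, about 50 N. Dark collar 28 diameter, x 25 to 33; steel shaft 12 diameter, x 33 to 150; nose tapers to 10 diameter at x 153.
- collar (a point): Centre of the collar's front face on the shaft's axis (33 mm ahead of the shaft's origin): the face that seats against the first bearing block.
- tip (a point): End of the shaft's nose on its axis (153 mm ahead of the shaft's origin, 120 mm ahead of the collar's face).
- stand: Fixed stand with the two black V-blocks that carry the shaft at the start. Base plate 120 x 56 x 10; V-blocks 20 thick (x), 50 wide, tops at z 62.5, centred at x -37.5 and 37.5. Origin under the middle of the plate; +x is the way the shaft's nose points; the shaft's origin starts at x -87.5, y 0, z 58.5.
- fixture: Base plate 130 x 90 x 10 fixed to the table, origin under its middle. On it, unmeasured, a carriage with two grey bearing blocks, each 18 thick (x), 60 wide, tops at z 80, nominally at x -45 to -27 and 27 to 45, with aligned 14.5 diameter through bores (brass-ringed rims), axis at z 60, roughly along x; the shaft enters towards +x. The carriage is clamped off nominal: see mouth.
- mouth (a point): Point fixed to the base plate at x -45, y 0, z 60 in the fixture's frame, same axes: nominal bore mouth in the entry face. Differently each time, the rigidly clamped carriage is shifted up to 9 mm either way along y and its blocks together turned up to 0.08 rad (yaw) either way about the middle of the first block (9 mm past the mouth). Height is true. Find both bores by feel or by looking.
- objective: Bystander: black lens objective standing upright, 44 diameter, 66 high; origin under its middle.
- mount_ring: Bystander: dark steel ring, 80 outside diameter, 22 high; origin under its middle.
- glass_plate: Bystander: green glass plate 100 x 80 x 8 lying flat; origin under its middle.
- key_pot: Bystander: empty red cup, 64 diameter, 60 high; origin under its middle.

How it is judged:
By the outcome, as a careful person would: the job done as asked, in the order asked, and still so for the second after the job is handed in, with the robot touching nothing.
It also fails if it takes over 64 s, if anything falls off the work surface, if the arm or the gripper's body presses on something with over 40 N, if the wrist force passes 120 N, or if a joint passes its speed limit or range.

## Working session

There is one attempt and no reset: what is moved stays moved. The work goes in short steps, Python scripts to look and compute and a tool call to move; the robot and the scene stay as the last step left them, time stands still between calls to the robot, and variables do not carry over. Pictures are saved under pics/ and viewed, at most 10 in all, crops included, and the job is handed in when it is done.

Besides the shell and the picture viewer there is one more tool, called after "Emit:" by a JSON object that holds its "op" and its "data". carry_out: Moves the arm, as the interface text tells. Its arguments: {"type":"object","properties":{"rows":{"type":"array","items":{"type":"number"}}},"required":["rows"]}

```bash
mkdir -p pics; ls; python3 - <<'E'
from plant import ctrl, grab_frame, get_calibration
import cv2,numpy as np
for n in("side","top"):
    im=grab_frame(n); cv2.imwrite(f"pics/{n}0.png",im[:,:,::-1]); c=get_calibration(n)
    E=np.array(c["extrinsics"]);print(n,c["camera_matrix"],E,-E[:3,:3].T@E[:3,3])
s=ctrl.state();print(s)
E
```

```text
pics
side [[435.29813196   0.         258.89001198]
 [  0.         435.29813196 193.4149976 ]
 [  0.           0.           1.        ]] [[ 0.73979467 -0.67239315  0.02431675 -0.42221622]
 [-0.39577223 -0.46410336 -0.7924471   0.26657839]
 [ 0.54412148  0.57662425 -0.60945573  0.97883687]
 [ 0.          0.          0.          1.        ]] [-0.11474854 -0.72459644  0.81807393]
top [[373.18311544   0.         258.85613599]
 [  0.         373.18311544 187.65327498]
 [  0.           0.           1.        ]] [[ 2.70213010e-02 -9.99625476e-01  4.33089356e-03  2.04738011e-02]
 [-9.88594684e-01 -2.73647410e-02 -1.48093627e-01  5.71340102e-01]
 [ 1.48156676e-01 -2.79815886e-04 -9.88963862e-01  1.12818521e+00]
 [ 0.00000000e+00  0.00000000e+00  0.00000000e+00  1.00000000e+00]] [0.39712239 0.03641639 1.20025756]
{'t': 0.1, 'qpos': array([-1.3232092 ,  0.33388418,  0.03987253,  1.46617794, -0.01339711,
        1.3433066 , -0.05847848]), 'joint_velocities': array([-0.00064316, -0.00024087,  0.0021269 , -0.00163737,  0.00016169,
        0.00276513, -0.00040918]), 'joint_torque': array([ 4.13317975e-03, -6.60011816e+01,  1.37022659e+00, -4.06485307e+01,
        1.69130776e-02,  8.73887358e-03,  9.87671598e-07]), 'position': array([0.22080421, 0.61090721, 0.23048419]), 'tcp_rot': array([-5.41967841e-01, -3.09433098e+00,  2.35921545e-03]), 'force': array([1.0921409 , 0.05489063, 0.22010054]), 'ft_torque': array([-0.03938126, -0.00468344,  0.00458034]), 'grip_force': 0.0, 'width': 0.08576640811844416}
```

View pics/side0.png

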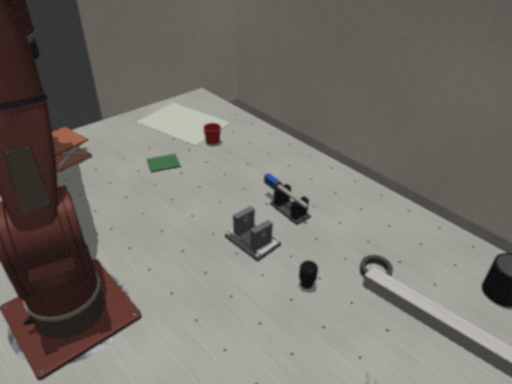

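View pics/top0.png

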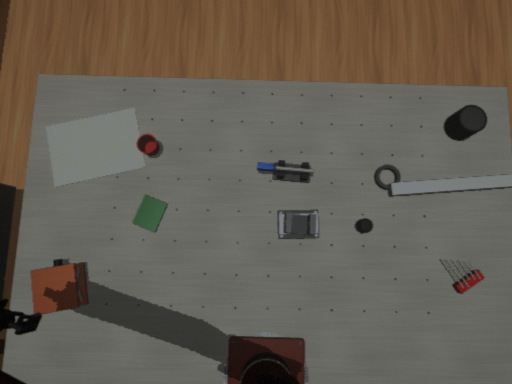

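Side view: shaft's blue handle at about (272,181), fixture blocks near (244,221) and (261,236). Top view: handle at (266,167), nose at (313,171), fixture centred near (298,224). I'll zoom both.

```bash
python3 - <<'E'
import cv2,numpy as np
t=cv2.imread("pics/top0.png")[150:245,250:325]; s=cv2.imread("pics/side0.png")[165:265,215:320]
a=cv2.resize(t,None,fx=5,fy=5,interpolation=cv2.INTER_CUBIC); b=cv2.resize(s,None,fx=5,fy=5,interpolation=cv2.INTER_CUBIC)
o=np.zeros((500,800,3),np.uint8);o[:475,:375]=a; o[:500,375:]=b[:,:425]
cv2.imwrite("pics/zoom0.png",np.clip(o*1.6,0,255).astype(np.uint8))
E
```

```text
(no output)
```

View pics/zoom0.png

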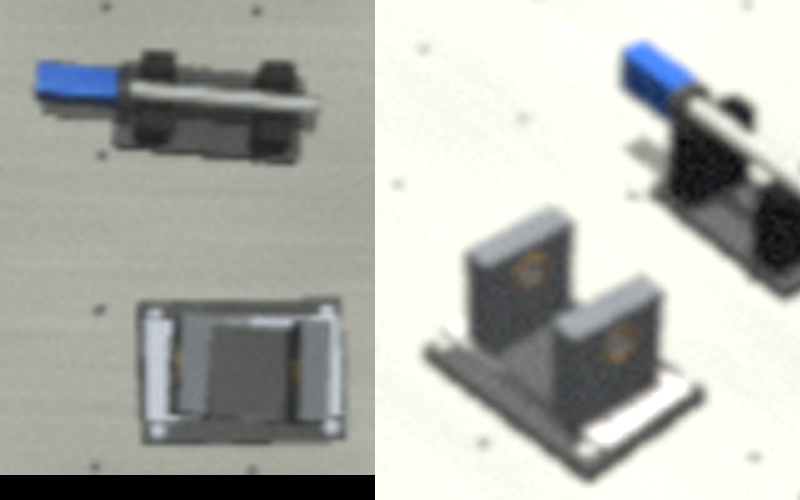

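Zoom (5x): top block faces at roughly x 287–292 and 310–316, rows 213–233. The side view shows the brass rims at about (246,219.5) and (264.5,233.5). Now I'll measure these with masks.

```bash
cat > h.py <<'E'
import cv2,numpy as np
from plant import ctrl, grab_frame, get_calibration
def ray(n,uv,z):
    c=get_calibration(n);K=np.array(c["camera_matrix"]);E=np.array(c["extrinsics"]);R=E[:3,:3];o=-R.T@E[:3,3]
    d=R.T@np.linalg.inv(K)@np.array([uv[0],uv[1],1.]);return o+d*(z-o[2])/d[2]
def proj(n,p):
    c=get_calibration(n);K=np.array(c["camera_matrix"]);E=np.array(c["extrinsics"])
    q=K@(E[:3,:3]@np.asarray(p)+E[:3,3]);return q[:2]/q[2]
def blobs(mask,roi,mn=4):
    x0,y0,x1,y1=roi;m=np.zeros(mask.shape,np.uint8);m[y0:y1,x0:x1]=mask[y0:y1,x0:x1]
    n,l,st,ce=cv2.connectedComponentsWithStats(m)
    return [(st[i],ce[i],l==i) for i in range(1,n) if st[i][4]>=mn]
E
python3 - <<'E'
from h import *
t=cv2.imread("pics/top0.png").astype(int);s=cv2.imread("pics/side0.png").astype(int)
print("top gray fixture");print(t[208:242,276:322].mean(2).astype(int)[::2])
for n,im,roi in(("top",t,(250,150,325,245)),("side",s,(215,165,320,265))):
    b,g,r=im[...,0],im[...,1],im[...,2]
    for nm,m in(("blue",b-r>50),("brass",(r-b>12))):
        for st,ce,l in blobs(m.astype(np.uint8),roi,3):
            w=(np.abs(r-b)*l);yy,xx=np.mgrid[:384,:512];c=((w*xx).sum()/w.sum(),(w*yy).sum()/w.sum())
            z=.0715 if nm=="blue" else .06
            print(n,nm,st,np.round(c,2),np.round(ray(n,c,z),4))
E
```

```text
top gray fixture
[[106 107 108 107 107 107 106 106 106 107 107 107 107 108 107 108 108 108
  107 106 107 107 109 106 106 107 106 107 104 104 105 105 105 105 103 100
  103 102 101 103 100 101 103 105 104 103]
 [105  92  74  73  76  76  76  76  70  65  68  70  72  72  72  69  67  67
   66  66  66  66  69  68  70  70  71  71  70  68  69  68  70  68  62  61
   63  63  67  70  66  67  92 104 105 105]
 [103  72  57  87 108 112  83  61  58  56  61  67  66  65  65  61  60  59
   58  57  59  58  59  59  59  62  58  58  60  59  59  59  58  58  60  59
   63  77 109 123 107  82  91 104 105 104]
 [103  74  76 107 120 121 118 113  83  51  63  77  77  81  78  79  79  77
   77  83  87  88  85  89 105 116 117 117 115 117 116 115  90  64  71  80
   85  89  90  93 113 108 104 106 106 106]
 [101  78  74 109 125 127 125 122  83  45  65  76  76  78  78  76  65  58
   57  57  56  54  55  55  57  56  58  58  59  60  59  47  34  33  62  76
   77  76  78  80 109 111  93  97 105 103]
 [104  80  75 110 126 128 126 105  69  46  65  77  77  78  77  71  61  58
   56  58  57  56  56  55  57  56  56  55  54  55  52 
[... 1904 characters left out ...]
5  75  73  74  75  75  74
   74  73  74  77  89  97  96 104 107 107]
 [105 104 104 104 104 103 103 104 103 105 102 104 102 104 103 103 104 104
  104 103 103 101 102 101 102 103 100 102 102 102 102 102 104 102 102 103
  101 103 104 105 104 104 103 103 104 106]]
top blue [258 163  15   7  84] [264.98 165.64] [0.6354 0.0191 0.0715]
top brass [285 220   1   3   3] [285.   221.06] [ 0.4672 -0.0464  0.06  ]
side blue [265 174  13   9  72] [270.98 177.96] [0.6294 0.014  0.0715]
side brass [243 215   6   5  14] [245.73 216.67] [ 0.4668 -0.0599  0.06  ]
side brass [262 230   5   2   7] [264.14 230.7 ] [ 0.4665 -0.1325  0.06  ]
side brass [261 234   5   4   8] [263.36 235.68] [ 0.4523 -0.1449  0.06  ]
```

```bash
cat >> h.py <<'E'
def avg(n,k=6): return np.mean([grab_frame(n).astype(float) for _ in range(k)],0)
def cross(v,lev):  # first subpixel crossing of level
    for i in range(len(v)-1):
        if (v[i]-lev)*(v[i+1]-lev)<=0 and v[i]!=v[i+1]: return i+(v[i]-lev)/(v[i]-v[i+1])
    return np.nan
E
python3 - <<'E'
from h import *
T=avg("top");S=avg("side");np.save("T0",T);np.save("S0",S)
g=T.mean(2);N="top"
def vedge(c0,c1,lev,rows,z=.08):
    P=[]
    for r in rows:
        c=cross(g[r,c0:c1],lev)
        if c==c:P.append(ray(N,(c0+c,r),z)[:2])
    P=np.array(P);k,b=np.polyfit(P[:,0],P[:,1],1);k,b=np.polyfit(*(P[np.abs(P[:,1]-k*P[:,0]-b)<.0015].T),1);return k,b,k*.467+b,len(P)
R=range(217,231)
for nm,a in dict(b1L=(284,290,64),b1R=(289,295,67),b2L=(308,314,55),b2R=(313,319,95)).items(): print(nm,np.round(vedge(*a,R),4))
print("plate L",vedge(276,279,88,range(212,237),.01))
def hedge(r0,r1,lev,cols,z=.08):
    P=np.array([ray(N,(c,r0+cross(g[r0:r1,c],lev)),z)[:2] for c in cols]);return np.round(np.nanmedian(P,0),4)
for c in(288,312): print(c,g[208:240,c:c+4].mean(1).astype(int))
# side rings
rb=S[...,0]-S[...,2]
print(rb[212:240,241:269].round().astype(int))
E
```

```text
b1L [ 0.1509 -0.1145 -0.044  14.    ]
b1R [-0.0777 -0.0276 -0.0639 14.    ]
b2L [-0.0152 -0.1115 -0.1186 14.    ]
b2R [-0.0326 -0.1206 -0.1358 14.    ]
plate L (np.float64(0.059709623097229866), np.float64(-0.05163904955542743), np.float64(-0.023754655569021083), 25)
288 [108 101  71  59  64  75  78  78  78  77  76  75  75  75  75  75  74  74
  74  74  74  73  72  72  62  57  57  57  57  56  54  92]
312 [101  81  65  82  93 113  89  78  77  77  77  78  78  78  78  78  78  78
  80  80  80  81  80  80  80  77  66  72  66  59  74  98]
[[-4 -5 -5 -6 -6 -5 -4 -3 -4 -2 -2 -2  0  3  6  7  8  8  8  8  8  8  7  8
   7  8  8  8]
 [-4 -5 -5 -5 -5 -4 -4 -3 -4 -2 -3 -2  0  3  5  8  7  7  7  8  8  8  7  7
   7  7  8  7]
 [-4 -4 -5 -5 -3 -1  0 -1 -1 -3 -3 -2  1  3  5  7  8  8  7  8  8  8  8  7
   7  7  7  8]
 [-4 -4 -4 -1  7 15 16 10  3 -2 -2 -2  0  4  5  7  7  8  8  7  8  8  8  8
   7  7  7  8]
 [-4 -2  1  8 19 27 28 20  8  0 -2 -2  2  4  6  6  7  8  8  8  8  8  8  8
   7  8  8  7]
 [-2  2 10 16 16 17 18 16 10  0 -2 -2  2  4  7  7  8  8  8  8  8  8  7  8
   8  7  8  7]
 [-2  6 16 16  8  3  6 11  7
[... 1230 characters left out ...]
0  0  0 -1  0  0  0 -2 -2 -3 -4 -4 -4 -4 -3 -2  0  8 10 10  5
   7  9  6  0]
 [-1 -1 -1 -1  0  0  0  0  0 -1  0 -2 -3 -2 -3 -2 -2 -2 -2  2  5  5  2  2
   7  8  3  0]
 [ 0 -2 -1  0  0  0  0  1  0  0 -2 -1 -2 -1 -2 -2 -2 -2  0  4  5  4  2  7
  12 10  3 -2]
 [ 0  0 -1 -1  0  0  0  0  0 -1 -1 -2 -1 -3 -2 -3 -2 -2  1  7  9  9 12 15
  14  8  0 -3]
 [ 0  0  0  0 -1 -1 -1 -1  0 -1 -1 -3 -2 -2 -2 -3 -2 -2  1  7 13 19 22 19
  10  2 -2 -2]
 [ 0  0  0  0  0 -1 -1  0  0 -1 -2 -2 -3 -2 -2 -2 -2 -1 -2  2  6 11 13  9
   1 -1 -4 -2]
 [ 1  0  0 -1  0 -1  0  0 -1 -2 -1 -2 -2 -2 -1 -2 -3 -2 -2 -2  0  0  1 -1
  -2 -2 -2 -1]
 [ 1  0  0  0  0  0  0 -1  0 -1 -3 -1 -2 -2 -2 -2 -3 -2 -2 -2 -2 -2 -3 -3
  -3 -2 -2 -2]]
```

```bash
cat >> h.py <<'E'
def rings(S,thr=4):
    rb=(S[...,0]-S[...,2]).astype(np.float32);out=[]
    for x0,y0,x1,y1 in((238,211,252,226),(257,226,270,241)):
        U=cv2.resize(rb[y0:y1,x0:x1],None,fx=8,fy=8,interpolation=cv2.INTER_CUBIC)
        cs,_=cv2.findContours((U>thr).astype(np.uint8),cv2.RETR_EXTERNAL,cv2.CHAIN_APPROX_NONE)
        c=max(cs,key=len);e=cv2.fitEllipse(c);m=np.array(e[0])
        out.append((m+.5)/8-.5+[x0,y0]);
    return np.array(out)
E
python3 - <<'E'
from h import *
S=np.load("S0.npy");T=np.load("T0.npy")
for thr in(3,5,7):
    r=rings(S,thr);P=[ray("side",p,.06) for p in r];d=P[1]-P[0]
    print(thr,r.round(2).tolist(),np.round(P,4).tolist(),np.linalg.norm(d),"yaw",np.arctan2(d[0],-d[1]))
# shaft in top view: blue handle + steel centroid rows
b=T[...,2]-T[...,0]
w=np.clip(b-20,0,None);w[:155]=0;w[176:]=0;w[:,:250]=0;w[:,285:]=0
yy,xx=np.mgrid[:384,:512];c=((w*xx).sum()/w.sum(),(w*yy).sum()/w.sum());print("blue top c",c,ray("top",c,.0715))
g=T.mean(2);P=[]
for u in range(279,311):
    col=g[160:178,u];k=col-70;k=np.clip(k,0,None);i=np.argmax(col[4:13])+4;lo=i-3;seg=np.clip(col[lo:i+4]-col[lo:i+4].min(),0,None)
    v=160+lo+(seg*np.arange(7)).sum()/seg.sum();P.append(ray("top",(u,v),.0625)[:2])
P=np.array(P);k,bb=np.polyfit(P[:,1],P[:,0],1);print("shaft line x=",k,"*y+",bb, "resid",np.std(P[:,0]-k*P[:,1]-bb))
print(g[158:180,276:316:3].round().astype(int)); print(b[160:172,254:278].round().astype(int))
E
```

```text
3 [[245.67, 218.68], [263.49, 233.32]] [[0.4613, -0.066, 0.06], [0.4586, -0.1387, 0.06]] 0.07278794780426864 yaw -0.03839664049261752
5 [[245.67, 218.63], [263.57, 233.33]] [[0.4615, -0.0658, 0.06], [0.4587, -0.1389, 0.06]] 0.07311797609260336 yaw -0.038649645949268986
7 [[245.69, 218.55], [263.54, 233.34]] [[0.4618, -0.0656, 0.06], [0.4586, -0.1388, 0.06]] 0.07330744430234304 yaw -0.043078961892388794
blue top c (np.float64(265.03458327007746), np.float64(165.71209959010173)) [0.63518554 0.0188885  0.0715    ]
shaft line x= 0.060216103798090274 *y+ 0.6345764949054894 resid 0.0006685386184212263
[[103 104 105 105 105 105 105 106 106 106 106 106 106 107]
 [103  98  99 103 104 104 106 106 107 106 107 108 107 107]
 [104  60  60  93 104 104 104 105 106 105 107 107 107 107]
 [100  40  38  87 104 105 105 104 105 100 101 105 106 106]
 [ 69  35  35  82 100 101 104 104 104  60  62  97 104 105]
 [ 51  33  34  58  80  83 101 102 102  38  39  89 106 106]
 [ 47  27  28  46  58  61  73  75  82  33  34  85 107 107]
 [ 49  32  29  44  52  53  55  57  56  32  33  65 106 107]
 [ 77  72  57  51  55  56
[... 1002 characters left out ...]
 0 -1 -2 -4 -3 -3 -3 -3]
 [-5 -5 -2 28 65 76 74 72 68 67 66 62 61 58 50 44 42 32 22  8  0  0  0  0]
 [-5 -5  0 39 76 83 83 83 83 83 84 84 84 84 80 78 78 74 68 37  6  0 -1  1]
 [-5 -5  0 43 78 82 83 83 83 84 84 84 85 85 85 86 86 85 81 44  6 -1 -1 -1]
 [-5 -6  0 44 77 80 81 82 82 82 83 84 84 84 84 85 86 86 81 42  4  0 -1 -2]
 [-6 -5  1 42 72 76 78 79 80 82 82 82 82 82 82 83 84 84 80 39  4  1  4  4]
 [-5 -5  0 21 40 49 54 67 74 78 78 77 77 76 76 77 79 80 76 37  4  0 -1 -1]
 [-5 -5 -1  7 14 18 22 28 34 35 34 35 35 36 38 42 48 52 46 20  2  0 -2 -2]
 [-6 -5 -4  0  3  5  7  8 10 11 11 11 11 11 12 16 18 20 17  6  0  0 -1  0]
 [-5 -5 -5 -4 -3 -2 -1 -1  0 -1  0  0 -2  0  2  4  5  6  5  2  0  0  0  0]]
```

```bash
cat >> h.py <<'E'
from scipy.spatial.transform import Rotation as Ro
def to(p,phi=None):
    """p target TCP; phi = desired x/-y slope angle of shaft (tool y = (1,-phi)). prints tool-frame shift (mm, units) and turn (units of 5deg)"""
    s=ctrl.state();R=Ro.from_rotvec(s["tcp_rot"]).as_matrix();d=R.T@(np.array(p)-s["position"])
    print("t",round(s["t"],2),"pos",s["position"].round(4),"F",s["force"].round(2),"w",round(s["width"],4),"tilt z",R[:,2].round(4))
    yw=np.arctan2(R[1,1],R[0,1]);print("ytool deg",np.degrees(yw).round(2),"shift units",(d/.04).round(3))
    if phi is not None: print("turn units",(np.degrees(-(-phi-yw))/5).round(3))
E
python3 -c "
from h import *
to([.6355,.019,.16],.060)"
```

```text
t 0.7 pos [0.2209 0.6113 0.2313] F [ 1.13 -0.5  -0.39] w 0.0854 tilt z [-0. -0. -1.]
ytool deg 70.13 shift units [-14.78  -10.403   1.783]
turn units 14.714
```

Emit:
{"op": "carry_out", "data": {"rows": [0, 0, 0, 1, -1, 0, 0, 0, 1, -1, 0, 0, 0, 1, -1, 0, 0, 0, 1, -1, 0, 0, 0, 1, -1, 0, 0, 0, 1, -1, 0, 0, 0, 1, -1, 0, 0, 0, 1, -1, 0, 0, 0, 1, -1, 0, 0, 0, 1, -1, 0, 0, 0, 1, -1, 0, 0, 0, 1, -1]}}

```text
t: 1.7
position: [0.2209, 0.6113, 0.2313]
tcp_rot: [-2.022, -2.404, 0.0]
force: [0.2, -0.8, 0.4]
width: 0.0855
grip_force: 0.0
```

```bash
python3 -c "
from h import *
to([.6355,.019,.16],.060)"
```

```text
t 1.7 pos [0.2209 0.6113 0.2313] F [ 0.22 -0.82  0.42] w 0.0855 tilt z [-1.e-04  0.e+00 -1.e+00]
ytool deg 9.88 shift units [-16.367   7.67    1.782]
turn units 2.664
```

Emit:
{"op": "carry_out", "data": {"rows": [-0.82, 0.38, 0, 0, -1, -0.82, 0.38, 0, 0, -1, -0.82, 0.38, 0, 0, -1, -0.82, 0.38, 0, 0, -1, -0.82, 0.38, 0, 0, -1, -0.82, 0.38, 0, 0, -1, -0.82, 0.38, 0, 0, -1, -0.82, 0.38, 0, 0, -1, -0.82, 0.38, 0, 0, -1, -0.82, 0.38, 0, 0, -1, -0.82, 0.38, 0, 0, -1, -0.82, 0.38, 0, 0, -1]}}

```text
t: 2.7
position: [0.4705, 0.2543, 0.2317]
tcp_rot: [-2.017, -2.409, -0.001]
force: [1.0, 0.8, 0.2]
width: 0.0855
grip_force: 0.0
```

Emit:
{"op": "carry_out", "data": {"rows": [-0.82, 0.38, 0, 0, -1, -0.82, 0.38, 0, 0, -1, -0.82, 0.38, 0, 0, -1, -0.82, 0.38, 0, 0, -1, -0.82, 0.38, 0, 0, -1, -0.82, 0.38, 0, 0, -1, -0.82, 0.38, 0, 0, -1, -0.7, 0.38, 0, 0, -1, 0, 0, 0, 0.9, -1, 0, 0, 0, 0.9, -1, 0, 0, 0, 0.86, -1]}}

```text
t: 3.62
position: [0.635, 0.0227, 0.2311]
tcp_rot: [2.288, 2.153, -0.001]
force: [-0.1, 1.0, -0.8]
width: 0.0856
grip_force: 0.0
```

```bash
python3 -c "
from h import *
to([.6355,.019,.16],.060)"
```

```text
t 3.62 pos [0.635  0.0227 0.2311] F [-0.07  0.98 -0.83] w 0.0856 tilt z [-2.e-04 -4.e-04 -1.e+00]
ytool deg -3.48 shift units [-0.091  0.019  1.779]
turn units -0.009
```

Emit:
{"op": "carry_out", "data": {"rows": [-0.09, 0.01, 0.8, 0, -1, 0, 0, 0.8, 0, -1, 0, 0, 0.8, 0, -1, 0, 0, 0.8, 0, -1, 0, 0, 0.8, 0, -1, 0, 0, 0.8, 0, -1, 0, 0, 0.03, 0, 0.4, 0, 0, 0, 0, 0.4, 0, 0, 0, 0, 0.4, 0, 0, 0, 0, 0.4]}}

```text
t: 4.45
position: [0.6365, 0.02, 0.0406]
tcp_rot: [2.281, 2.158, 0.004]
force: [-0.5, 1.0, 0.5]
width: 0.0386
grip_force: 0.0
```

```bash
python3 - <<'E'
from h import *
to([.6355,.019,.038],.060)
T=grab_frame("top");S=grab_frame("side")
a=cv2.resize(T[145:195,245:320],None,fx=5,fy=5,interpolation=cv2.INTER_CUBIC);b=cv2.resize(S[150:220,245:325],None,fx=5,fy=5,interpolation=cv2.INTER_CUBIC)
o=np.zeros((350,780,3),np.uint8);o[:250,:375]=a;o[:,380:]=b
cv2.imwrite("pics/g1.png",np.clip(o[:,:,::-1]*1.5,0,255).astype(np.uint8))
E
```

```text
t 4.45 pos [0.6365 0.02   0.0406] F [-0.53  0.96  0.53] w 0.0386 tilt z [ 3.5e-03  5.0e-04 -1.0e+00]
ytool deg -3.18 shift units [-0.026 -0.025  0.066]
turn units 0.052
```

View pics/g1.png

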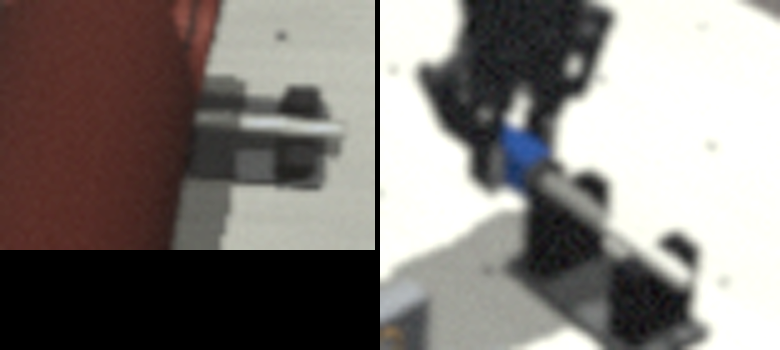

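The side view shows the open fingers straddling the blue handle (zoom ~(520,160)). The arm hides the handle in the top view. I'll close gradually and watch the side force.

Emit:
{"op": "carry_out", "data": {"rows": [0, 0, 0, 0, 0.46, 0, 0, 0, 0, 0.48, 0, 0, 0, 0, 0.5]}}

```text
t: 4.8
position: [0.6352, 0.0202, 0.0387]
tcp_rot: [2.282, 2.159, 0.001]
force: [-0.6, 0.7, 1.0]
width: 0.0211
grip_force: 0.2
```

```bash
python3 -c "
from h import *
to([.6355,.019,.038],.060)"
```

```text
t 4.8 pos [0.6352 0.0202 0.0387] F [-0.58  0.65  0.98] w 0.0211 tilt z [ 8.e-04  2.e-04 -1.e+00]
ytool deg -3.17 shift units [-0.028  0.009  0.017]
turn units 0.054
```

Emit:
{"op": "carry_out", "data": {"rows": [0, 0, 0, 0, 0.7, 0, 0, 0, 0, 1, 0, 0, 0, 0, 1, 0, 0, 0, 0, 1, 0, 0, 0, 0, 1]}}

```text
t: 5.22
position: [0.6354, 0.0201, 0.0385]
tcp_rot: [2.282, 2.159, 0.001]
force: [1.8, 0.4, 5.0]
width: 0.0196
grip_force: 59.6
```

```bash
python3 -c "
from h import *
to([.6355,.019,.038],.060)"
```

```text
t 5.22 pos [0.6354 0.0201 0.0385] F [1.84 0.45 5.02] w 0.0196 tilt z [ 9.e-04  1.e-04 -1.e+00]
ytool deg -3.17 shift units [-0.027  0.004  0.013]
turn units 0.054
```

Emit:
{"op": "carry_out", "data": {"rows": [0, 0, -0.1, 0, 1, 0, 0, -0.2, 0, 1, 0, 0, -0.3, 0, 1, 0, 0, -0.4, 0, 1, 0, 0, -0.3, 0, 1, 0, 0, 0, 0, 1]}}

```text
t: 5.72
position: [0.6365, 0.0198, 0.0935]
tcp_rot: [2.281, 2.157, 0.006]
force: [0.4, 0.3, -0.7]
width: 0.0191
grip_force: 59.0
```

Emit:
{"op": "carry_out", "data": {"rows": [0.13, -0.216, 0, 0, 1, 0.261, -0.432, 0, 0, 1, 0.261, -0.432, 0, 0, 1, 0.261, -0.432, 0, 0, 1, 0.261, -0.432, 0, 0, 1, 0.261, -0.432, 0, 0, 1, 0.261, -0.432, 0, 0, 1, 0.261, -0.432, 0, 0, 1, 0.261, -0.432, 0, 0, 1, 0.261, -0.432, 0, 0, 1, 0.13, -0.216, 0, -0.19, 1, 0, 0, 0, 0, 1]}}

```text
t: 6.72
position: [0.4657, 0.1354, 0.0895]
tcp_rot: [-2.258, -2.182, 0.001]
force: [0.4, 0.3, -0.6]
width: 0.0191
grip_force: 59.0
```

```bash
python3 -c "
from h import *
to([.4689,.135,.040],.039)"
```

```text
t 6.72 pos [0.4657 0.1354 0.0895] F [ 0.36  0.33 -0.56] w 0.0191 tilt z [-2.e-03  7.e-04 -1.e+00]
ytool deg -1.95 shift units [-0.008  0.082  1.237]
turn units 0.057
```

Emit:
{"op": "carry_out", "data": {"rows": [0, 0.08, 0.3, 0.05, 1, 0, 0, 0.4, 0, 1, 0, 0, 0.4, 0, 1, 0, 0, 0.13, 0, 1, 0, 0, 0, 0, 1, 0, 0, 0, 0, 1]}}

```text
t: 7.22
position: [0.4717, 0.1331, 0.0411]
tcp_rot: [2.269, 2.172, -0.001]
force: [0.1, 0.8, -0.9]
width: 0.0192
grip_force: 58.9
```

```bash
python3 - <<'E'
from h import *
to([.4689,.135,.040],.039)
T=avg("top");S=avg("side");np.save("T1",T);np.save("S1",S)
to([.4689,.135,.040],.039)
print("rings",rings(S))
for n,p in(("side",[.462,-.019,.06]),("side",[.468,.1,.06]),("top",[.462,-.019,.06])): print(proj(n,p))
a=cv2.resize(T[195:245,230:325],None,fx=4,fy=4,interpolation=cv2.INTER_CUBIC);b=cv2.resize(S[160:250,185:280],None,fx=4,fy=4,interpolation=cv2.INTER_CUBIC)
o=np.zeros((360,770,3));o[:200,:380]=a;o[:,390:]=b
cv2.imwrite("pics/g2.png",np.clip(o[:,:,::-1]*1.5,0,255).astype(np.uint8))
E
```

```text
t 7.22 pos [0.4717 0.1331 0.0411] F [ 0.06  0.77 -0.86] w 0.0192 tilt z [-2.e-04 -8.e-04 -1.e+00]
ytool deg -2.51 shift units [ 0.045 -0.072  0.026]
turn units -0.055
t 7.82 pos [0.4713 0.1338 0.041 ] F [-0.38 -0.78 -1.74] w 0.0197 tilt z [ 0.e+00  1.e-04 -1.e+00]
ytool deg -2.47 shift units [ 0.028 -0.062  0.025]
turn units -0.046
rings [[245.67573071 218.6655941 ]
 [263.50880098 233.3326292 ]]
[234.52600461 209.97850015]
[209.69959224 189.04315367]
[275.98795149 222.51505864]
```

View pics/g2.png

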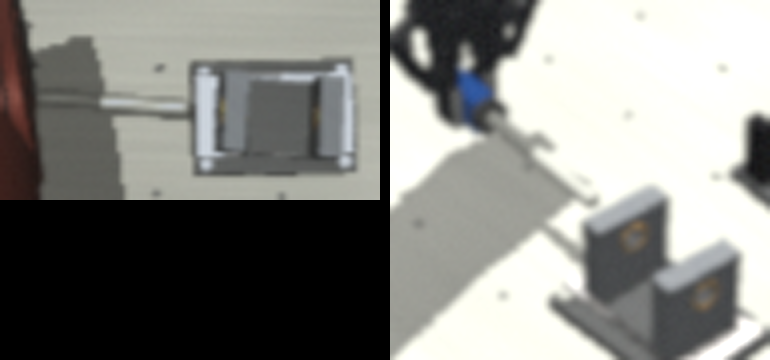

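Side zoom: shaft nose ends near pixel (236,210), just short of the entry block. In the top view, brass slivers of both entry rims show at about (285.5,222.5) and (309,223.7). The shaft heads close to them. Next I'll measure the line offsets.

```bash
python3 - <<'E'
from h import *
T=np.load("T1.npy");S=np.load("S1.npy");g=S.mean(2)
np.set_printoptions(linewidth=200)
print("side g cols 212..240 step2, rows 186..214");print(g[186:215,212:241:2].round().astype(int))
g=T.mean(2);print("top cols 240..282 step 3 rows 214..228");print(g[212:230,240:283:3].round().astype(int))
b=(T[...,0]-T[...,2]);print(b[214:232,282:290].round().astype(int));print(b[214:232,305:314].round().astype(int))
E
```

```text
side g cols 212..240 step2, rows 186..214
[[ 67 139 170 170 171 170 169 168 167 168 170 170 169 170 170]
 [ 59 124 167 170 170 170 170 169 168 168 169 170 169 168 169]
 [ 78 124 168 169 169 170 170 170 168 167 168 170 170 169 169]
 [ 95 129 168 170 170 169 170 169 169 168 167 170 170 170 169]
 [ 99 125 162 170 169 169 170 170 169 169 168 168 169 170 170]
 [ 94 113 146 166 169 169 170 169 169 170 169 168 169 171 170]
 [ 89  99 124 155 161 157 168 170 169 170 170 169 168 170 171]
 [ 92  92 107 134 137 130 161 170 170 170 170 169 169 169 171]
 [ 97  86  96 112 111 108 144 169 170 170 170 171 170 169 170]
 [101  90  88 100 103 105 123 161 171 170 171 170 171 170 170]
 [104  98  87  94 108 122 114 150 171 171 172 171 171 171 170]
 [105 103  93  86 115 149 133 154 171 172 171 170 170 171 172]
 [106 104  99  88 115 158 158 166 173 172 172 171 171 171 172]
 [105 104 104  93 104 148 167 170 172 173 171 172 171 171 171]
 [106 106 105  96  94 126 159 170 170 172 174 173 172 172 172]
 [104 106 105  96  90 106 141 166 168 171 174 173 173 172 172]
 [104 105 105  98  96  97 116 154 168 166 170 173 
[... 2577 characters left out ...]
 -9 -10  -9  -7  -4  -5  -6  -6  -6]
 [ -5  -4  -5  -3  -2  -4  -5  -5  -5]
 [ -1  -1  -1  -1  -2  -4  -5  -6  -5]
 [  0   0   0   0   0  -4  -5  -6  -6]
 [  0   0  -1   0  -1  -4  -5  -5  -5]
 [  0   0   0   0   0  -4  -5  -5  -5]
 [ -1   0   0   2   1  -4  -5  -5  -5]
 [  0   0   0   5   5  -1  -5  -5  -6]
 [  0   0   1   8  11   0  -4  -6  -6]
 [  0   0   1  11  12   0  -5  -6  -5]
 [  0  -1   2  12  11   0  -5  -5  -5]
 [  0   0   1  12  11   0  -5  -5  -4]
 [  0   0   0  10   5  -3  -5  -5  -6]
 [  0   0   1   4   1  -4  -6  -5  -5]
 [  1   1   0   0  -1  -4  -6  -6  -5]
 [  0   0   0   0  -2  -4  -5  -5  -5]
 [  0  -1   0   0  -2  -4  -5  -5  -5]
 [ -1   0   0   0  -2  -5  -5  -5  -5]]
```

Both views agree that the nose needs about 0.6 mm toward −x and 1 mm down. I'll correct that and approach the mouth.

Emit:
{"op": "carry_out", "data": {"rows": [0, -0.005, 0.025, 0.05, 1, -0.15, 0, 0, 0, 1, -0.2, 0, 0, 0, 1, -0.15, 0, 0, 0, 1, 0, 0, 0, 0, 1, 0, 0, 0, 0, 1]}}

```text
t: 8.32
position: [0.4702, 0.113, 0.04]
tcp_rot: [-2.275, -2.166, -0.0]
force: [0.6, 0.8, -0.7]
width: 0.0193
grip_force: 58.9
```

```bash
python3 - <<'E'
from h import *
to([.4689,.115,.040],.046)
T=avg("top",4);g=T.mean(2);np.set_printoptions(linewidth=200)
print(g[215:230,246:288:3].round().astype(int))
to([.4689,.115,.040],.046)
E
```

```text
t 8.32 pos [0.4702 0.113  0.04  ] F [ 0.57  0.84 -0.66] w 0.0193 tilt z [-0.e+00  1.e-04 -1.e+00]
ytool deg -2.8 shift units [ 0.048 -0.035 -0.001]
turn units -0.033
[[ 28  62  63  64  64  72 118 119 118 118 114 121 139  53]
 [ 25  62  62  61  62  66 116 116 116 115 112 121 140  50]
 [ 24  60  61  60  62  64 114 116 115 116 113 120 139  47]
 [ 24  54  53  56  61  64 113 115 116 117 114 121 136  51]
 [ 25  57  58  58  58  70  95  97  99 114 111 119 134  56]
 [ 25  67  72  68  67  88 104 104 100 100  91  94 112  62]
 [ 25  56  60  61  63  87 127 129 125 113 104 106 101  66]
 [ 28  52  52  51  56  65 103 106 109 115 125 129 114  64]
 [ 28  59  59  59  60  56  67  69  79  92 100 105 100  58]
 [ 30  62  63  62  62  62  66  69  72  73  65  74  81  58]
 [ 31  63  63  63  63  62  91 106 107  95  68 104 124  57]
 [ 31  62  62  62  63  63  98 116 116 113 104 113 136  52]
 [ 31  62  62  63  63  62  98 115 115 115 114 113 136  50]
 [ 31  62  63  64  63  63  92 116 116 116 114 114 136  57]
 [ 32  61  61  63  62  63  80 116 117 116 114 114 136  60]]
t 8.52 pos [0.4702 0.114  0.0399] F [-0.11  1.07 -2.25] w 0.0192 tilt z [ 0.e+00  1.e-04 -1.e+00]
ytool deg -2.7 shift units [ 0.023 -0.034 -0.002]
turn units -0.013
```

Emit:
{"op": "carry_out", "data": {"rows": [-0.08, 0.012, 0, 0, 1, -0.1, 0, 0, 0, 1, 0, 0, 0, 0, 1]}}

```text
t: 8.77
position: [0.4703, 0.1056, 0.0399]
tcp_rot: [2.274, 2.167, -0.001]
force: [0.1, -0.9, -1.2]
width: 0.019
grip_force: 58.9
```

Emit:
{"op": "carry_out", "data": {"rows": [-0.05, 0, 0, 0, 1, -0.05, 0, 0, 0, 1, 0, 0, 0, 0, 1]}}

```text
t: 9.02
position: [0.4701, 0.102, 0.0399]
tcp_rot: [2.274, 2.168, -0.0]
force: [0.5, 0.4, -1.7]
width: 0.0192
grip_force: 58.9
```

Emit:
{"op": "carry_out", "data": {"rows": [-0.03, 0, 0, 0, 1, -0.03, 0, 0, 0, 1, 0, 0, 0, 0, 1]}}

```text
t: 9.27
position: [0.47, 0.0999, 0.0399]
tcp_rot: [2.274, 2.168, -0.0]
force: [0.0, 0.2, -1.0]
width: 0.0191
grip_force: 58.9
```

Emit:
{"op": "carry_out", "data": {"rows": [-0.05, 0, 0, 0, 1, -0.05, 0, 0, 0, 1, 0, 0, 0, 0, 1]}}

```text
t: 9.52
position: [0.4698, 0.0956, 0.0399]
tcp_rot: [2.274, 2.167, -0.0]
force: [-0.8, -0.1, -1.9]
width: 0.0191
grip_force: 58.9
```

Emit:
{"op": "carry_out", "data": {"rows": [-0.05, 0, 0, 0, 1, -0.05, 0, 0, 0, 1, 0, 0, 0, 0, 1]}}

```text
t: 9.77
position: [0.4696, 0.0916, 0.0399]
tcp_rot: [2.274, 2.167, -0.0]
force: [-1.0, 0.0, -1.4]
width: 0.0192
grip_force: 58.9
```

Emit:
{"op": "carry_out", "data": {"rows": [-0.05, 0, 0, 0, 1, -0.05, 0, 0, 0, 1, 0, 0, 0, 0, 1]}}

```text
t: 10.02
position: [0.4694, 0.0876, 0.0399]
tcp_rot: [2.274, 2.168, -0.0]
force: [-0.3, -0.0, -0.9]
width: 0.0192
grip_force: 58.9
```

```bash
python3 - <<'E'
from h import *
to([.4689,.115,.040],.046)
S=avg("side",4);T=avg("top",4);np.save("S2",S);np.save("T2",T)
to([.4689,.115,.040],.046)
a=cv2.resize(T[205:240,260:325],None,fx=6,fy=6,interpolation=cv2.INTER_CUBIC);b=cv2.resize(S[185:250,215:280],None,fx=6,fy=6,interpolation=cv2.INTER_CUBIC)
o=np.zeros((390,790,3));o[:210,:390]=a;o[:,400:]=b
cv2.imwrite("pics/g3.png",np.clip(o[:,:,::-1]*1.7,0,255).astype(np.uint8))
E
```

```text
t 10.02 pos [0.4694 0.0876 0.0399] F [-0.3  -0.01 -0.89] w 0.0192 tilt z [-1.e-04 -2.e-04 -1.e+00]
ytool deg -2.75 shift units [ 0.683 -0.045 -0.003]
turn units -0.022
t 10.42 pos [0.4695 0.0882 0.0399] F [ 0.81 -0.19 -1.35] w 0.0193 tilt z [ 0. -0. -1.]
ytool deg -2.71 shift units [ 0.669 -0.046 -0.002]
turn units -0.016
```

View pics/g3.png

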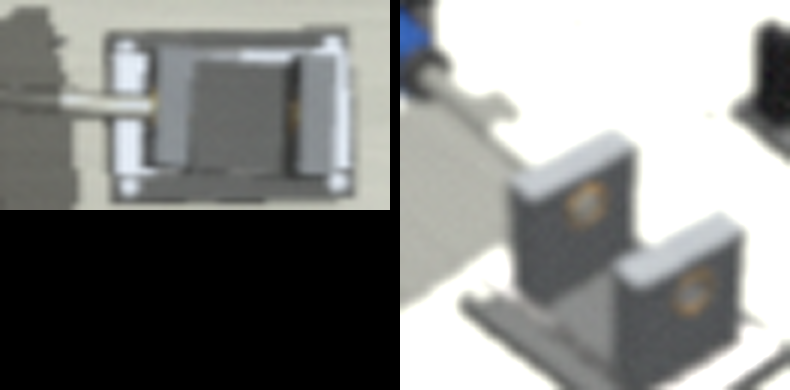

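The nose has entered the first bore without contact: top zoom shows it crossing the rim at about (285,222), and forces are only noise. I'll advance gently.

Emit:
{"op": "carry_out", "data": {"rows": [-0.06, 0, 0, 0, 1, -0.06, 0, 0, 0, 1, -0.06, 0, 0, 0, 1, 0, 0, 0, 0, 1]}}

```text
t: 10.75
position: [0.4691, 0.0802, 0.0399]
tcp_rot: [2.274, 2.167, -0.0]
force: [-0.0, 0.2, -0.5]
width: 0.0188
grip_force: 58.9
```

Emit:
{"op": "carry_out", "data": {"rows": [-0.06, 0, 0, 0, 1, -0.06, 0, 0, 0, 1, -0.06, 0, 0, 0, 1, 0, 0, 0, 0, 1]}}

```text
t: 11.08
position: [0.4687, 0.0731, 0.0399]
tcp_rot: [2.274, 2.167, -0.0]
force: [-0.8, 0.1, -1.9]
width: 0.0193
grip_force: 58.9
```

Emit:
{"op": "carry_out", "data": {"rows": [-0.06, 0, 0, 0, 1, -0.06, 0, 0, 0, 1, -0.06, 0, 0, 0, 1, 0, 0, 0, 0, 1]}}

```text
t: 11.42
position: [0.4684, 0.066, 0.0399]
tcp_rot: [2.274, 2.167, -0.0]
force: [-0.4, 0.5, -1.1]
width: 0.0193
grip_force: 58.9
```

Emit:
{"op": "carry_out", "data": {"rows": [-0.06, 0, 0, 0, 1, -0.06, 0, 0, 0, 1, -0.06, 0, 0, 0, 1, -0.06, 0, 0, 0, 1, 0, 0, 0, 0, 1]}}

```text
t: 11.83
position: [0.4679, 0.0563, 0.0399]
tcp_rot: [2.274, 2.167, -0.0]
force: [0.5, -0.1, -1.2]
width: 0.0191
grip_force: 58.9
```

```bash
python3 - <<'E'
from h import *
to([.4689,.07,.040],.046)
S=avg("side",4);T=avg("top",4);np.save("S3",S);np.save("T3",T)
to([.4689,.07,.040],.046)
a=cv2.resize(T[205:240,260:325],None,fx=6,fy=6,interpolation=cv2.INTER_CUBIC);b=cv2.resize(S[185:250,215:280],None,fx=6,fy=6,interpolation=cv2.INTER_CUBIC)
o=np.zeros((390,790,3));o[:210,:390]=a;o[:,400:]=b
cv2.imwrite("pics/g4.png",np.clip(o[:,:,::-1]*1.7,0,255).astype(np.uint8))
g=T.mean(2);np.set_printoptions(linewidth=200)
print(g[215:231,258:312:3].round().astype(int))
E
```

```text
t 11.83 pos [0.4679 0.0563 0.0399] F [ 0.46 -0.06 -1.19] w 0.0191 tilt z [-1.e-04 -2.e-04 -1.e+00]
ytool deg -2.76 shift units [ 0.343  0.008 -0.002]
turn units -0.025
t 12.23 pos [0.468  0.0571 0.0399] F [ 0.45 -0.08 -1.47] w 0.0189 tilt z [-0.e+00 -1.e-04 -1.e+00]
ytool deg -2.71 shift units [ 0.323  0.008 -0.002]
turn units -0.015
[[ 34  35  39  30  41  53  61  79 136  51  84  84  65  70  82  89  91  44]
 [ 32  32  39  32  40  51  60  77 138  48  84  84  61  61  62  63  63  35]
 [ 32  30  40  31  42  51  60  78 136  44  83  82  59  60  60  59  57  35]
 [ 33  31  41  32  44  52  61  78 135  48  84  77  60  60  60  59  58  37]
 [ 33  31  44  36  45  52  60  76 133  54  83  75  60  60  60  59  57  39]
 [ 33  31  45  37  49  48  54  65 112  61  83  76  61  59  60  59  57  40]
 [ 33  31  47  39  52  55  60  64 106  82  83  77  64  60  61  60  58  43]
 [ 32  30  47  43  55  52  64  76 126  97  83  82 100  95  90  60  57  51]
 [ 32  30  47  45  56  46  55  63 103  82  84  84 127 125 115  60  57  53]
 [ 32  31  41  49  60  53  58  59  80  64  84  76 101 105 105  60  58  55]
 [ 32  29  32  48  58  55  59  66 120  56  84  68  56  66  80  60  58  50]
 [ 32  31  30  46  57  55  61  68 132  49  84  68  56  58  51  59  58  48]
 [ 32  31  29  39  53  54  60  68 132  49  84  70  60  60  56  60  59  48]
 [ 32  31  29  29  49  54  60  67 132  55  84  68  61  62  60  61  58  47]
 [ 32  31  29  26  46  55  61  68 132  57  84  64  63  61  60  60  56  47]
 [ 32  29  28  26  42  54  60  68 132  57  84  64  61  61  60  59  53  47]]
```

View pics/g4.png

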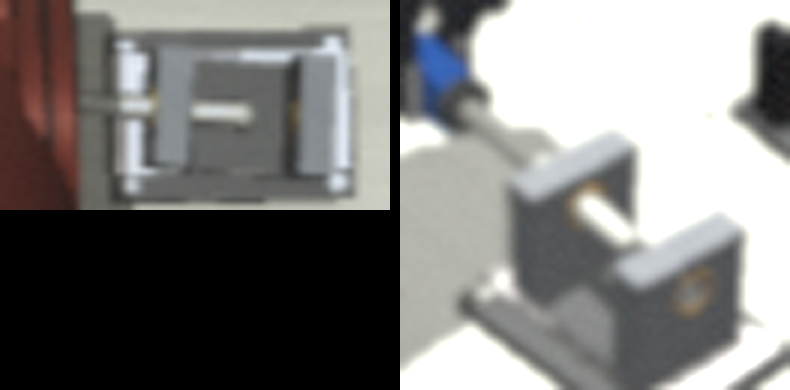

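The shaft's nose is between the blocks (top zoom tip at about pixel (301,223.4), side rim 1 threaded) and points within about 0.7 mm of bore 2. I'll make a small +x trim and continue.

Emit:
{"op": "carry_out", "data": {"rows": [-0.06, 0.012, 0, 0, 1, -0.1, 0, 0, 0, 1, -0.1, 0, 0, 0, 1, -0.1, 0, 0, 0, 1, -0.06, 0, 0, 0, 1, 0, 0, 0, 0, 1]}}

```text
t: 12.73
position: [0.4676, 0.0393, 0.0399]
tcp_rot: [2.275, 2.167, -0.0]
force: [-0.0, -0.2, -1.7]
width: 0.0188
grip_force: 59.0
```

Emit:
{"op": "carry_out", "data": {"rows": [-0.05, 0, 0, 0, 1, -0.05, 0, 0, 0, 1, 0, 0, 0, 0, 1]}}

```text
t: 12.98
position: [0.4674, 0.0358, 0.0399]
tcp_rot: [2.274, 2.168, -0.0]
force: [0.5, 0.1, -1.6]
width: 0.0193
grip_force: 59.0
```

Emit:
{"op": "carry_out", "data": {"rows": [-0.05, 0, 0, 0, 1, -0.05, 0, 0, 0, 1, 0, 0, 0, 0, 1]}}

```text
t: 13.23
position: [0.4672, 0.0318, 0.0399]
tcp_rot: [2.274, 2.168, -0.0]
force: [-0.4, 0.7, -1.8]
width: 0.019
grip_force: 59.0
```

Emit:
{"op": "carry_out", "data": {"rows": [-0.05, 0, 0, 0, 1, -0.05, 0, 0, 0, 1, 0, 0, 0, 0, 1]}}

```text
t: 13.48
position: [0.4671, 0.0277, 0.0399]
tcp_rot: [2.274, 2.167, -0.0]
force: [0.4, -0.9, -1.7]
width: 0.0195
grip_force: 59.0
```

Emit:
{"op": "carry_out", "data": {"rows": [-0.05, 0, 0, 0, 1, -0.05, 0, 0, 0, 1, 0, 0, 0, 0, 1]}}

```text
t: 13.73
position: [0.4669, 0.0237, 0.0399]
tcp_rot: [2.274, 2.168, -0.0]
force: [-0.0, -0.2, -1.5]
width: 0.0189
grip_force: 59.0
```

Emit:
{"op": "carry_out", "data": {"rows": [-0.06, 0, 0, 0, 1, -0.06, 0, 0, 0, 1, -0.06, 0, 0, 0, 1, 0, 0, 0, 0, 1]}}

```text
t: 14.07
position: [0.4665, 0.0164, 0.0399]
tcp_rot: [2.274, 2.167, -0.0]
force: [-0.2, 0.1, -1.7]
width: 0.019
grip_force: 59.0
```

Emit:
{"op": "carry_out", "data": {"rows": [-0.06, 0, 0, 0, 1, -0.06, 0, 0, 0, 1, -0.06, 0, 0, 0, 1, 0, 0, 0, 0, 1]}}

```text
t: 14.4
position: [0.4662, 0.0092, 0.0399]
tcp_rot: [2.274, 2.167, -0.0]
force: [-0.2, 0.2, -1.8]
width: 0.0187
grip_force: 59.0
```

Emit:
{"op": "carry_out", "data": {"rows": [-0.06, 0, 0, 0, 1, -0.06, 0, 0, 0, 1, -0.06, 0, 0, 0, 1, 0, 0, 0, 0, 1]}}

```text
t: 14.73
position: [0.4658, 0.002, 0.0399]
tcp_rot: [2.274, 2.167, -0.0]
force: [-0.1, 0.2, -1.5]
width: 0.0193
grip_force: 59.0
```

Emit:
{"op": "carry_out", "data": {"rows": [-0.06, 0, 0, 0, 1, -0.06, 0, 0, 0, 1, -0.06, 0, 0, 0, 1, 0, 0, 0, 0, 1]}}

```text
t: 15.07
position: [0.4655, -0.0052, 0.0399]
tcp_rot: [2.274, 2.167, -0.0]
force: [-0.5, -0.1, -1.4]
width: 0.0192
grip_force: 59.0
```

```bash
python3 - <<'E'
from h import *
to([.467,-.0138,.040],.046)
S=avg("side",4);T=avg("top",2)
a=cv2.resize(T[205:240,260:325],None,fx=6,fy=6,interpolation=cv2.INTER_CUBIC);b=cv2.resize(S[185:250,215:280],None,fx=6,fy=6,interpolation=cv2.INTER_CUBIC)
o=np.zeros((390,790,3));o[:210,:390]=a;o[:,400:]=b
cv2.imwrite("pics/g5.png",np.clip(o[:,:,::-1]*1.7,0,255).astype(np.uint8))
to([.467,-.0138,.040],.046)
E
```

```text
t 15.07 pos [ 0.4655 -0.0052  0.0399] F [-0.49 -0.14 -1.38] w 0.0192 tilt z [-0.e+00 -2.e-04 -1.e+00]
ytool deg -2.76 shift units [-0.213  0.048 -0.001]
turn units -0.024
t 15.37 pos [ 0.4656 -0.0044  0.0399] F [-0.1  -0.16 -0.92] w 0.0193 tilt z [-0. -0. -1.]
ytool deg -2.71 shift units [-0.232  0.047 -0.002]
turn units -0.015
```

View pics/g5.png

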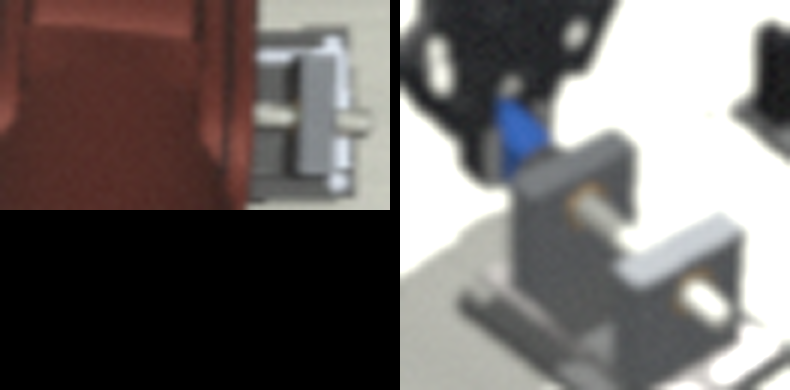

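The shaft is through both bores, with the nose visible past block 2 at side zoom (710,300). About 9 mm remain, so I'll creep to contact.

Emit:
{"op": "carry_out", "data": {"rows": [-0.05, 0, 0, 0, 1, -0.05, 0, 0, 0, 1, -0.03, 0, 0, 0, 1, 0, 0, 0, 0, 1]}}

```text
t: 15.7
position: [0.4652, -0.0102, 0.0399]
tcp_rot: [2.274, 2.167, -0.0]
force: [0.1, 0.3, -1.3]
width: 0.019
grip_force: 59.0
```

Emit:
{"op": "carry_out", "data": {"rows": [-0.025, 0, 0, 0, 1, 0, 0, 0, 0, 1]}}

```text
t: 15.87
position: [0.4652, -0.011, 0.0399]
tcp_rot: [2.274, 2.168, -0.0]
force: [0.1, -0.6, -1.9]
width: 0.019
grip_force: 59.0
```

Emit:
{"op": "carry_out", "data": {"rows": [-0.025, 0, 0, 0, 1, 0, 0, 0, 0, 1]}}

```text
t: 16.03
position: [0.4652, -0.0119, 0.0399]
tcp_rot: [2.274, 2.168, -0.0]
force: [-0.1, -0.2, -1.1]
width: 0.0196
grip_force: 59.0
```

Emit:
{"op": "carry_out", "data": {"rows": [-0.025, 0, 0, 0, 1, 0, 0, 0, 0, 1]}}

```text
t: 16.2
position: [0.4652, -0.0125, 0.04]
tcp_rot: [-2.273, -2.168, -0.0]
force: [0.2, 0.8, -1.6]
width: 0.0193
grip_force: 58.9
```

Emit:
{"op": "carry_out", "data": {"rows": [-0.025, 0, 0, 0, 1, 0, 0, 0, 0, 1]}}

```text
t: 16.37
position: [0.4651, -0.0127, 0.04]
tcp_rot: [-2.272, -2.168, -0.001]
force: [-0.2, 5.4, -1.9]
width: 0.0194
grip_force: 59.0
```

Emit:
{"op": "carry_out", "data": {"rows": [-0.02, 0, 0, 0, 1, 0, 0, 0, 0, 1]}}

```text
t: 16.53
position: [0.4651, -0.0127, 0.04]
tcp_rot: [-2.271, -2.169, -0.002]
force: [-0.2, 8.5, -1.2]
width: 0.0191
grip_force: 59.1
```

Contact at y≈−12.7 mm, with force rising smoothly to 8.5 N, so the collar is seated. I'll hold that slight pressure and release.

Emit:
{"op": "carry_out", "data": {"rows": [-0.01, 0, 0, 0, 1, 0, 0, 0, 0, 0.4, 0, 0, 0, 0, 0.3, 0, 0, 0, 0, 0.2, 0, 0, 0, 0, 0, 0, 0, 0, 0, -0.3]}}

```text
t: 17.03
position: [0.4651, -0.0153, 0.04]
tcp_rot: [2.274, 2.167, -0.0]
force: [0.9, 0.5, 0.8]
width: 0.0534
grip_force: 0.0
```

Emit:
{"op": "carry_out", "data": {"rows": [0, 0, 0, 0, -0.3, 0, 0, 0, 0, -0.3]}}

```text
t: 17.2
position: [0.465, -0.0151, 0.0399]
tcp_rot: [2.274, 2.168, -0.0]
force: [-0.3, -0.3, 0.2]
width: 0.0557
grip_force: 0.0
```

```bash
python3 - <<'E'
from h import *
to([.467,-.0138,.040],.046)
E
```

```text
t 17.2 pos [ 0.465  -0.0151  0.0399] F [-0.27 -0.34  0.22] w 0.0557 tilt z [-0.e+00 -1.e-04 -1.e+00]
ytool deg -2.73 shift units [ 0.035  0.047 -0.002]
turn units -0.019
```

Emit:
{"op": "carry_out", "data": {"rows": [0, 0, -0.2, 0, -0.3, 0, 0, -0.4, 0, -0.3, 0, 0, -0.6, 0, -0.3, 0, 0, -0.8, 0, -0.3, 0, 0, -0.8, 0, -0.3, 0, 0, -0.6, 0, -0.3, 0.5, 0, 0, 0, -0.3, 0.8, 0, 0, 0, -0.3, 0.8, 0, 0, 0, -0.3, 0.8, 0, 0, 0, -0.3, 0.8, 0, 0, 0, -0.3, 0.4, 0, 0, 0, -0.3]}}

```text
t: 18.2
position: [0.4724, 0.1528, 0.1765]
tcp_rot: [-2.27, -2.172, -0.001]
force: [0.7, -0.2, -0.7]
width: 0.0554
grip_force: 0.0
```

```bash
python3 - <<'E'
from h import *
S=avg("side",3);T=avg("top",3);np.save("S6",S);np.save("T6",T)
a=cv2.resize(T[200:245,260:325],None,fx=6,fy=6,interpolation=cv2.INTER_CUBIC);b=cv2.resize(S[185:250,215:280],None,fx=6,fy=6,interpolation=cv2.INTER_CUBIC)
o=np.zeros((390,790,3));o[:270,:390]=a;o[:,400:]=b
cv2.imwrite("pics/g6.png",np.clip(o[:,:,::-1]*1.7,0,255).astype(np.uint8))
E
```

```text
(no output)
```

View pics/g6.png

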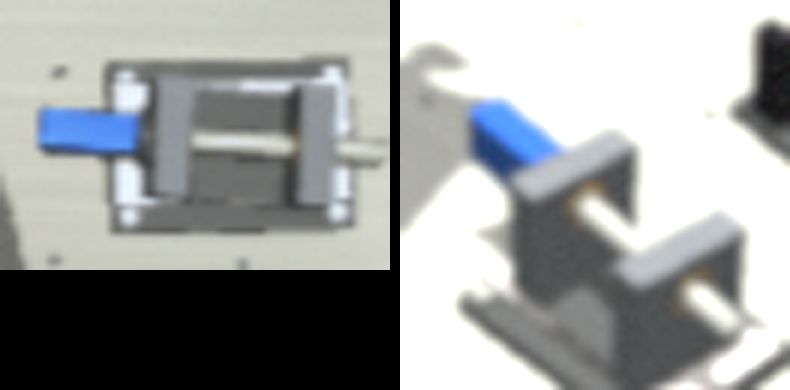

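The released shaft lies through both bores. The handle front is at about pixel (283.3,222) and the dark collar fills the gap to block 1's face. A numeric check of the handle position will show any rebound.

```bash
python3 - <<'E'
from h import *
T=np.load("T6.npy");b=T[...,2]-T[...,0]
w=np.clip(b-20,0,None);w[:210]=0;w[235:]=0;w[:,:255]=0;w[:,295:]=0
yy,xx=np.mgrid[:384,:512];c=((w*xx).sum()/w.sum(),(w*yy).sum()/w.sum());print("centre",c,ray("top",c,.0705))
np.set_printoptions(linewidth=200)
print(T.mean(2)[216:228,278:296].round().astype(int));print(b[220:224,262:290].round().astype(int))
E
```

```text
centre (np.float64(274.40267604258224), np.float64(221.30081062603773)) [ 0.46492919 -0.01362755  0.0705    ]
[[ 86 125 143 144 145 139  96  52  72  87  88  89  90  89  76  65  66  65]
 [ 84 122 140 142 140 120  81  49  73  88  88  89  90  87  76  66  65  65]
 [ 70 102 117 116 113  85  53  47  73  88  89  89  89  83  71  66  64  64]
 [ 88  95  99  97  86  63  46  50  76  88  88  89  88  81  69  64  64  63]
 [ 92  93  92  91  78  60  49  54  75  88  88  88  88  80  71  66  65  66]
 [ 94  93  92  90  78  63  55  56  78  88  89  89  88  83  80  78  75  73]
 [ 94  94  93  92  76  64  63  62  78  88  88  89  88  87  99 107 106 105]
 [ 95  96  95  92  70  55  57  57  77  89  89  89  89  88 110 123 127 130]
 [ 92  93  92  90  66  49  49  57  79  89  89  89  89  81  89  98 103 105]
 [ 54  56  57  58  47  41  45  57  80  89  90  90  87  74  60  56  57  59]
 [ 49  74  87  86  62  41  39  54  78  88  89  89  88  73  63  60  61  60]
 [ 71 109 132 132 105  65  42  52  78  89  89  89  88  74  66  66  65  65]]
[[-7 -6 -6 -4 27 77 90 93 93 93 93 94 94 94 95 95 95 95 95 93 73 30  2  1  5  6  7  6]
 [-6 -6 -7 -3 31 79 90 92 92 92 93 94 93 93 94 94 94 96 96 94 74 29  3  0  4  6  6  6]
 [-6 -7 -7 -2 43 84 90 90 91 91 91 92 92 92 92 94 94 94 95 92 69 24  2  2  4  6  7  6]
 [-6 -5 -6 -2 45 80 82 84 87 88 88 89 90 92 92 92 92 93 92 90 61 16  3  2  4  6  6  6]]
```

```bash
python3 -c "
from plant import workorder
print(workorder.sign_off())"
```

```text
the job is handed in; nothing more can be done
None
```

The guide shaft is threaded through both bearing blocks with its collar against the first block, released, and the job is handed in. The force readings taken after each move peaked at about 8.5 N, at the seating push. A picture after release showed the handle within about 0.3 mm of where it made contact.

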